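# Set the row guide of a plate holder to its marked stop

## Robot

A 6-joint arm with a two-finger parallel gripper is mounted at the origin on the work surface. World frame = base frame: x ahead of the robot, y to its left, z up, the work surface at z = 0. Lengths are in m, angles in rad, forces in N, time in s.
With the tool pointing down it reaches from about 0.425 to 1.125 m from the base axis. Payload 14.9 kg.
Tool frame: the origin (TCP) lies midway between the tips of the shut fingers; the grasp point (between the pads) lies 19 mm behind it; z points along the fingers, x is the direction in which the jaws open and shut, and the axes are right-handed (so a half turn about z gives the same grasp; the last joint's range is limited). The gripper opens to 91 mm and grips with 3 to 60 N. Pads are 32 mm wide; open, the fingers measure 118 mm over their backs; the gripper's body (76 mm by 178 mm) begins 60 mm behind the grasp point.
Start: joints at [-1.268, 0.379, 1.734, -0, 1.028, -0.033], TCP at [0.231, -0.661, 0.214] pointing down, gripper open.
Joint ranges: [-2.77, 2.77], [-0.74, 2.19], [0, 2.66], [-1.06, 4.2], [0.31, 2.87], [-3.08, 3.08]. Speed limits (rad/s): [1.89, 1.89, 2.39, 3.14, 3.14, 3.14].

## Interface

Orientations are given as a unit quaternion [x, y, z, w].
In Python, from rig import robot gives the robot as it stands.
- The arm moves only by the tool step_arm, never from a script. Its argument "rows" is a list that holds one entry, the list of rows, each a list of 5 numbers: the closure, from 0 (fully open) to 1 (shut), then the shift along the tool's x, y, z in units of 40 mm (1.0 is 40 mm), then the turn about the tool's z in units of 6 degrees (1.0 is 6 degrees). In form: [[[fingers, x, y, z, roll], ...]]. A call has exactly 5 rows; each row shifts and turns the commanded pose from where the row before left it, along the tool's axes as they then stand; what a row does not reach is not made up. A row lasts 1/10 s, in which the tool goes at most 50 mm and 8.59 degrees, less where a joint would pass 70% of its speed; a pose out of reach is approached as far as the arm can. A call is refused whole if a number of a shift passes 1 or a number of a turn 1, either way. A call with a gripper value outside its range is refused whole. The fingers move at their own pace and stop on an object; the grip force is fixed at half the most. Time passes only in rows, so rows that do not move let the fingers close, or fill a call up. It gives the time, the measured TCP pose, the force and the opening at its end, in the units of the state.
- robot.state(): the state, without advancing time (a new reading comes with each control period).
- robot.capture(name): name is "side" or "top" or "wrist"; returns the picture (420x560x3 uint8, red, green, blue); there is no depth.
- robot.get_calibration(name): a dict with "mtx" (3x3 intrinsics, pixels), "k1" (the pictures are not rectified: a ray, as slopes to the right and down, at radius r is drawn at 1 + k1 r^2 times it, then the intrinsics apply), "cam_to_world" (4x4, takes a point from camera to world coordinates). Camera axes: x right, y up, looking along -z (the intrinsics and any distortion apply to the point x, -y, -z); pixel columns grow to the right and rows downward; lengths in m; the calibration is good to about 2 mm. A picture is of the moment at which its call begins: read the wrist's pose just before it. get_calibration takes no time and is no camera call; for the wrist camera it gives the pose at the moment of the call.
- robot.close_job(): hands the job in, once; it reports no verdict.
Trained networks look in the newest picture that a camera, given by its name, has taken for a name from the list of things; names that differ only in an ending like _2 or _b are one class to them, and where a whole thing is asked for, a point or a joint stands for the part that bears it (a point fixed in the world has none). Each returns a list of dicts, best first, with "confidence" (0 to 1); they miss things now and then, are a little off and sometimes report something else, mostly with a low value. They report only what shows in the picture. A call takes as long as a camera call.
- robot.spot_in(camera, label): "extent" ([left, top, width, height] as shares, 0 to 1, of the picture: columns of its width, rows of its height, round what is visible of it).
- robot.masks_of(camera, label): "region" (420x560 bool, what is visible of it) and "extent" ([left, top, width, height] as shares, 0 to 1, of the picture: columns of its width, rows of its height, round what is visible of it).
The state is a dict: "time": time; "q": joint angles; "dq": joint speeds; "effort": joint torques, N m; "position": TCP position; "tool_rot": TCP orientation; "ft_force": force on the tool from outside, world axes, zero at the start; "torque": the same for the moment, N m; "width": finger opening in m.
Only numpy, scipy, OpenCV 4.12 (cv2) and the standard library are available. Lean on these libraries where they do the work, as an engineer would, in place of code of your own. Each camera call takes 0.05 s, during which the arm holds its last target. There are 200 camera calls.

## Task

Set the row guide for the next pipetting: with the fingertips, press the brake pad in the middle of the slider well down to free it, and keep it down while you push the slider along its rail until it rests against the marked stop, the one with the ball-topped pin. Then let go so that the brake holds it there. Do not force the slider while its brake is on, and do not move or pick up anything else on the bench.

Things in the scene. Friction and masses are not known exactly. Their poses are not given: they have to be found in the camera images.
- holder: fixed aluminium plate holder, 160 (x) x 370 (y) x 12 mm, origin at the centre of its underside on the bench; its y axis is the rail's direction. Two white well plates sit in it (tops 26 mm above the bench). Along its side nearest the robot, at its x = -55 mm, runs a steel rail, top 22 mm above the bench
- slider_mid (a point): middle of the grey slider on the rail, 28 mm above the bench, axes as the holder's. It is captive, 86 mm long along the rail, 40 mm wide, with a raised shoulder at each end (17 mm long, top 46 mm above the bench); between them a well 52 mm long, open at the sides, holds the black brake pad. A steel guide bar 6 mm wide reaches 128 mm from its middle to +x over the plates, top 31 mm high
- pad_top (a point): centre of the top of the black ribbed brake pad in the slider's middle (30 mm across the rail, 46 mm along it), 36 mm above the bench at rest, 10 mm below the shoulder tops. It moves with the slider and sinks when pressed
- pad (a joint): how far the pad is pressed, m: 0 at rest, 0.007 at its bottom (a hard stop). Sprung: about 1.8 N for each of the first 4 mm, then 8 to 10 N down to the bottom. At rest its brake holds the slider against about 17 N; the hold eases as the pad sinks and is off from about 4.5 mm, where the slider runs with about 1 N; let go, the pad rises and the brake holds again
- slider (a joint): position of the slider along the rail, m, growing towards the holder's +y; 0 at the holder's middle
- stopm_mid (a point): middle of the marked stop, 28 mm above the bench on the rail's centre line: a steel block clamped on the rail, 14 mm long along it, 44 mm wide, top 38 mm above the bench, with an upright pin and 16 mm ball (top 70 mm above the bench) and a pointed tab towards the robot. It is at either end of the rail. The slider meets it with the two middles 50 mm apart
- stopp_mid (a point): middle of the plain stop: the same block without pin, ball or tab, at the other end of the rail
- marker: loose felt marker lying on the bench on the robot's side of the holder, 137 mm long, 14 mm thick
- tuberack: loose red tube rack, 60 x 120 mm, 53 mm high, beyond the holder
- tipbox: loose blue box of yellow pipette tips, 80 x 120 mm, 48 mm high, beyond the holder
- vial: loose small amber jar, 28 mm across, 55 mm high, near the +y end of the holder
- jar: loose small white jar, 44 mm across, 60 mm high, near the -y end of the holder
- bottle_l: loose amber bottle, 64 mm across, 130 mm high, at the left of the bench
- beaker: loose glass beaker, 72 mm across, 90 mm high, at the right of the bench

How it is judged:
On the way, in this order (a step that is already met when the one before it is completed fails the run):
1. the brake pad is pressed at least 3 mm (value of joint pad above 0.003 m), for 0.1 s.
2. the slider has reached the marked stop (distance between slider_mid and stopm_mid below 0.0525 m), for 0.1 s.
At the end, for the whole second after the job is handed in: The slider rests against the marked stop (gap under 2.5 mm), still, with its pad up (within 1 mm of rest) so that the brake holds (distance between slider_mid and stopm_mid below 0.0525 m and value of joint pad below 0.001 m and velocity of joint slider between -0.005 and 0.005 m/s); the robot touches nothing.
It fails at once if the slider is dragged (over 20 mm/s) or forced (over 12 N) while its brake is on (pad pressed less than 0.5 mm) (value of joint pad below 0.0005 m and (velocity of joint slider above 0.02 m/s or velocity of joint slider below -0.02 m/s or contact force between the fingers and slider above 12 N)).
It fails at once if a loose thing on the bench is moved by more than 20 mm, or lifted so far (distance of any of marker, tuberack, tipbox, vial, jar, bottle_l, beaker from where it was at the start of the episode above 0.02 m).
It also fails if it takes over 32 s, if anything falls off the work surface, if the arm or the gripper's body presses on something with over 40 N, if the wrist force passes 120 N, or if a joint passes its speed limit or range.

## Working session

There is one attempt and no reset: what is moved stays moved. The work goes in short steps, Python scripts to look and compute and a tool call to move; the robot and the scene stay as the last step left them, time stands still between calls to the robot, and variables do not carry over. Pictures are saved under pics/ and viewed, on a budget of 10 in all, crops included, one or two more only if the job needs it, and the job is handed in when it is done.

Besides the shell and the picture viewer there is one more tool, called by a JSON object that holds its "api" and its "payload". step_arm: Moves the arm, as the interface text tells. Its arguments: {"type":"object","properties":{"rows":{"type":"array"}},"required":["rows"]}

```bash
mkdir -p pics
cat > h.py <<'E'
import numpy as np, cv2
from rig import robot
def ray(cam,u,v):
    c=robot.get_calibration(cam);M=np.array(c["mtx"]);T=np.array(c["cam_to_world"])
    p=np.array([(u-M[0,2])/M[0,0],(v-M[1,2])/M[1,1]]);s=p.copy()
    for _ in range(30): s=p/(1+c["k1"]*(s@s))
    return T[:3,3],T[:3,:3]@np.array([s[0],-s[1],-1.])
def at(cam,u,v,z):
    o,d=ray(cam,u,v);return o+d*(z-o[2])/d[2]
def proj(cam,P):
    c=robot.get_calibration(cam);M=np.array(c["mtx"]);T=np.array(c["cam_to_world"])
    q=T[:3,:3].T@(np.array(P)-T[:3,3]);s=np.array([q[0],-q[1]])/-q[2];s=s*(1+c["k1"]*(s@s))
    return M[0,0]*s[0]+M[0,2],M[1,1]*s[1]+M[1,2]
def snap(cam,name):
    im=robot.capture(cam);cv2.imwrite(f"pics/{name}.png",im[:,:,::-1]);return im
E
python3 - <<'E'
from h import *
for cam in ("top","side"):
    snap(cam,cam+"0")
    for l,z in (("pad_top",.036),("slider_mid",.035),("stopm_mid",.038),("stopp_mid",.038),("holder",.012)):
        for r in robot.masks_of(cam,l)[:2]:
            v,u=np.nonzero(r["region"]);print(cam,l,round(r["confidence"],2),u.mean().round(1),v.mean().round(1),at(cam,u.mean(),v.mean(),z).round(4), cv2.minAreaRect(np.c_[u,v].astype(np.float32)))
s=robot.state();print(s)
E
```

```text
top pad_top 0.53 244.9 241.7 [0.5249 0.0848 0.036 ] ((244.8082275390625, 241.67807006835938), (15.800556182861328, 9.831457138061523), 20.556045532226562)
top slider_mid 0.81 246.3 238.4 [0.5347 0.081  0.035 ] ((245.0, 228.0), (48.0, 30.0), 90.0)
top stopm_mid 0.7 212.5 233.1 [0.5483 0.1797 0.038 ] ((212.13015747070312, 232.486328125), (7.607674598693848, 21.886693954467773), 20.556045532226562)
top stopp_mid 0.59 246.1 238.6 [0.5339 0.0812 0.038 ] ((251.612060546875, 225.40518188476562), (30.06917381286621, 48.58338165283203), 23.198591232299805)
top holder 0.56 260.9 228.5 [0.5666 0.0399 0.012 ] ((259.8599548339844, 228.0277099609375), (127.38655090332031, 54.982627868652344), 22.503528594970703)
top holder 0.21 331.3 265.7 [ 0.4596 -0.1696  0.012 ] ((331.5, 266.0), (14.0, 15.0), 90.0)
side slider_mid 0.71 311.1 206.8 [ 0.4684 -0.0438  0.035 ] ((311.20001220703125, 206.90000915527344), (16.12761688232422, 9.803060531616211), 18.434947967529297)
side slider_mid 0.61 284.1 237.7 [0.527  0.0894 0.035 ] ((272.82232666015625, 237.98731994628906), (51.9390983581543, 30.636232376098633), 
[... 464 characters left out ...]
37.7939453125)
{'time': 0.6, 'q': array([-1.26827030e+00,  3.78870126e-01,  1.73417621e+00,  1.14410935e-05,
        1.02853490e+00, -3.33312650e-02]), 'dq': array([ 2.66041826e-04, -1.73810444e-03,  9.74995041e-04,  2.71676249e-04,
        1.95420929e-05,  1.59247861e-03]), 'effort': array([-1.20003424e-03, -7.63385439e+01, -4.34598470e+01,  6.50685187e-02,
        3.90843116e-02,  2.74887509e-05]), 'position': array([ 0.23068786, -0.66091819,  0.21396446]), 'tool_rot': array([ 8.15344440e-01, -5.78976203e-01,  7.51066283e-06, -4.39641351e-07]), 'ft_force': array([-0.50697036,  0.09099229,  0.30550763]), 'torque': array([-0.0095678 ,  0.01469278,  0.04557678]), 'width': 0.09143149051204248}
```

Run:
```python
import cv2
a=cv2.imread("pics/top0.png")[150:320,160:370];b=cv2.imread("pics/side0.png")[150:320,170:380]
cv2.imwrite("pics/v1.png",cv2.resize(a,None,fx=3.5,fy=3.5,interpolation=2))
cv2.imwrite("pics/v2.png",cv2.resize(b,None,fx=3.5,fy=3.5,interpolation=2))
```

```text
(no output)
```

View pics/v1.png

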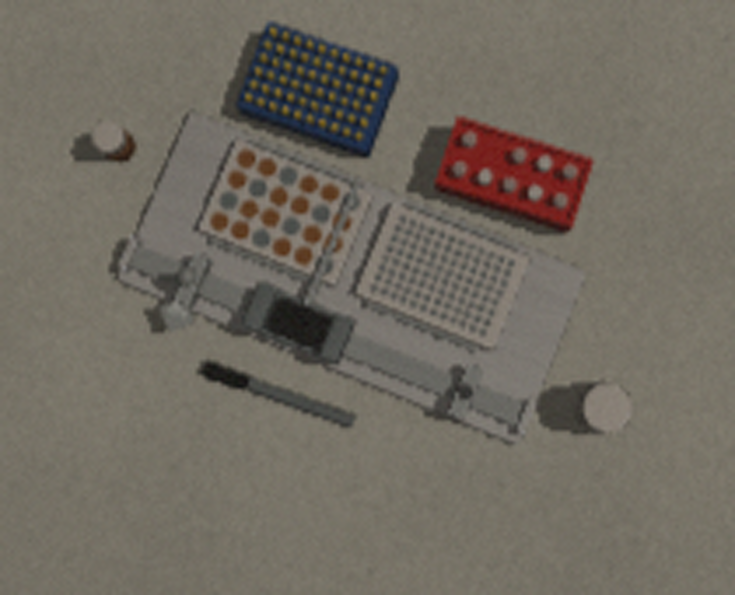

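View pics/v2.png

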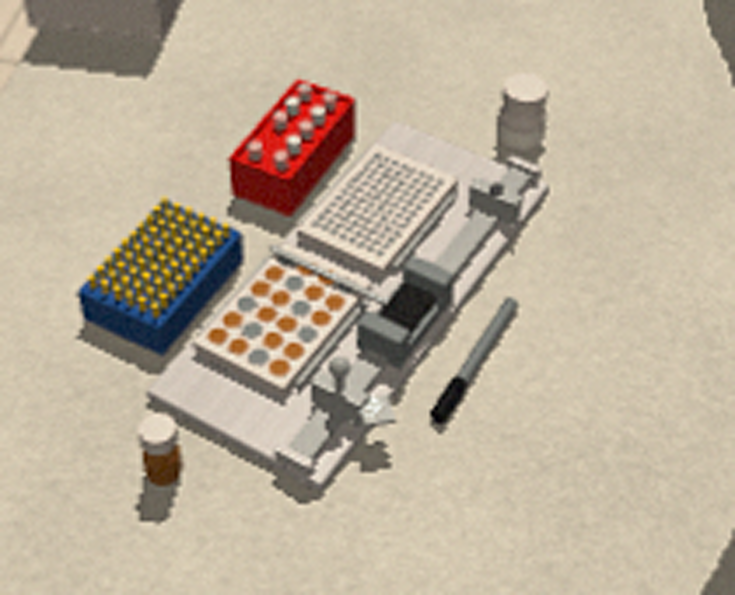

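The top and side views agree. The marked stop, with its ball and tab, is at the +y end, at about px (213,231) in the top picture. The plain stop is at (292,260) and the slider is between them with its black pad at (245,242). The rail is turned about 20°. I'll head over with the fingers shutting.

{"api": "step_arm", "payload": {"rows": [[[1,-0.9,-0.77,0,0],[1,-0.9,-0.77,0,0],[1,-0.9,-0.77,0,0],[1,-0.9,-0.77,0,0],[1,-0.9,-0.77,0,0]]]}}

```text
time: 1.1
position: [0.3171, -0.4385, 0.214]
tool_rot: [0.815, -0.579, 0.0, 0.0]
ft_force: [0.5, -0.3, 0.7]
width: 0.0538
```

{"api": "step_arm", "payload": {"rows": [[[1,-0.9,-0.77,0,0],[1,-0.9,-0.77,0,0],[1,-0.9,-0.77,0,0],[1,-0.9,-0.77,0,0],[1,-0.9,-0.77,0,0]]]}}

```text
time: 1.6
position: [0.4032, -0.2178, 0.2142]
tool_rot: [0.815, -0.579, 0.0, -0.0]
ft_force: [0.9, -0.7, 0.1]
width: 0.0138
```

{"api": "step_arm", "payload": {"rows": [[[1,-0.9,-0.77,0,0],[1,-0.9,-0.77,0,0],[1,-0.9,-0.77,0,0],[1,0,0,0,-1],[1,0,0,0,-1]]]}}

```text
time: 2.1
position: [0.4549, -0.0856, 0.2141]
tool_rot: [0.873, -0.488, 0.0, -0.0]
ft_force: [-0.0, 0.3, -0.7]
width: 0.0003
```

{"api": "step_arm", "payload": {"rows": [[[1,0,0,0,-1],[1,0,0,0,-1],[1,0,0,0,-1],[1,0,0,0,-1],[1,0,0,0,-1]]]}}

```text
time: 2.6
position: [0.4545, -0.0871, 0.2141]
tool_rot: [0.969, -0.246, 0.0, -0.0]
ft_force: [-0.5, -0.4, -0.2]
width: 0.0005
```

{"api": "step_arm", "payload": {"rows": [[[1,0,0,0,-1],[1,0,0,0,-0.4],[1,0,0,0,0],[1,0,0,0,0],[1,0,0,0,0]]]}}

```text
time: 3.1
position: [0.4545, -0.0871, 0.214]
tool_rot: [0.984, -0.177, 0.0, -0.0]
ft_force: [0.1, 0.3, -0.4]
width: 0.0003
```

Run:
```python
from h import *
s=robot.state();print(s["time"],s["position"],s["tool_rot"],s["width"],s["q"])
snap("wrist","w1")
for l,z in (("pad_top",.036),("slider_mid",.04),("stopm_mid",.038),("stopp_mid",.038)):
    for r in robot.masks_of("wrist",l)[:2]:
        v,u=np.nonzero(r["region"]);m=cv2.minAreaRect(np.c_[u,v].astype(np.float32))
        print(l,round(r["confidence"],2),m,at("wrist",*m[0],z).round(4),[at("wrist",*p,z)[:2].round(4).tolist() for p in cv2.boxPoints(m)])
```

```text
3.1 [ 0.45451319 -0.08711391  0.21400047] [ 9.84156693e-01 -1.77300872e-01  7.04124763e-05 -9.48207728e-06] 0.00029914290453792597 [-2.39752237e-01 -7.28514314e-03  2.20138305e+00  3.39767360e-05
  9.47355351e-01  1.16714310e-01]
pad_top 0.44 ((283.5, 1.0), (2.0, 31.0), 90.0) [0.5154 0.0646 0.036 ] [[0.5028, 0.0702], [0.5286, 0.0606], [0.5281, 0.059], [0.5023, 0.0687]]
pad_top 0.21 ((283.5, 14.0), (28.0, 43.0), 90.0) [0.5118 0.0547 0.036 ] [[0.4979, 0.072], [0.5336, 0.0587], [0.5259, 0.037], [0.4896, 0.0506]]
slider_mid 0.6 ((284.0, 14.5), (29.0, 44.0), 90.0) [0.5117 0.0534 0.04  ] [[0.4977, 0.0711], [0.5338, 0.0576], [0.526, 0.0354], [0.4892, 0.0491]]
slider_mid 0.44 ((282.0, 143.0), (18.0, 46.0), 90.0) [ 0.4706 -0.0524  0.04  ] [[0.4529, -0.0366], [0.4944, -0.052], [0.4886, -0.0684], [0.4466, -0.0527]]
stopp_mid 0.6 ((281.9999694824219, 142.99998474121094), (43.99999237060547, 15.999998092651367), 0.0) [ 0.4705 -0.0526  0.038 ] [[0.4476, -0.0524], [0.4533, -0.0379], [0.4932, -0.0528], [0.488, -0.0675]]
```

View pics/w1.png

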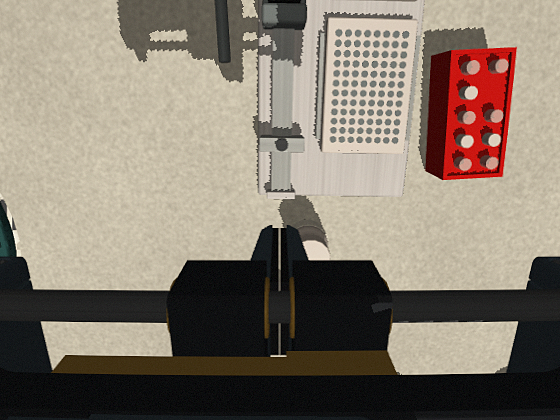

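The wrist view has the rail vertical at column 282, so the yaw is right. The plain stop is at (282,143) and the slider's near shoulder is at the top edge, around (284,14). I'll move up along the rail and look again.

{"api": "step_arm", "payload": {"rows": [[[1,0.1,-0.7,0,0],[1,0,-0.7,0.2,0],[1,0,-0.7,0.2,0],[1,0,-0.4,0.2,0],[1,0,0,0,0]]]}}

```text
time: 3.85
position: [0.4929, 0.0066, 0.1891]
tool_rot: [0.984, -0.176, -0.001, 0.0]
ft_force: [-0.5, -0.4, -0.1]
width: 0.0008
```

Run:
```python
from h import *
s=robot.state();print(s["time"],s["position"],s["tool_rot"])
P=s["position"]
from scipy.spatial.transform import Rotation as R
Rt=R.from_quat(s["tool_rot"]).as_matrix()
snap("wrist","w2")
for l,z in (("pad_top",.036),("slider_mid",.046),("stopm_mid",.038),("stopp_mid",.038)):
    for r in robot.masks_of("wrist",l)[:2]:
        v,u=np.nonzero(r["region"]);m=cv2.minAreaRect(np.c_[u,v].astype(np.float32))
        w=at("wrist",*m[0],z)
        print(l,round(r["confidence"],2),m,w.round(4),"tool",(Rt.T@(w-P)/.04).round(2),[(Rt.T@(at("wrist",*p,z)-P))[:2].round(4).tolist() for p in cv2.boxPoints(m)])
```

```text
3.85 [0.49293891 0.00655525 0.18907504] [ 9.84407758e-01 -1.75900185e-01 -6.99326783e-04  3.69000045e-05]
pad_top 0.89 ((281.5, 91.5), (55.0, 35.0), 90.0) [0.5248 0.0847 0.036 ] tool [ 0.07 -2.11  3.83] [[-0.0121, -0.1072], [0.0181, -0.1071], [0.0186, -0.0607], [-0.0127, -0.0608]]
slider_mid 0.87 ((341.0, 90.0), (104.0, 164.0), 90.0) [0.5728 0.0678 0.046 ] tool [ 1.35 -2.13  3.57] [[-0.0152, -0.1263], [0.1199, -0.1266], [0.1289, -0.0411], [-0.0167, -0.0412]]
```

View pics/w2.png

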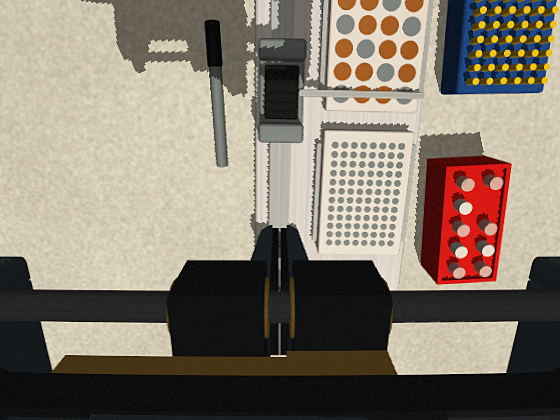

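The pad is at (282,91) in the wrist view, 84 mm ahead along tool -y. The well and both shoulders show clearly, and nothing stands under the gripper's path. Next I go above it and down.

{"api": "step_arm", "payload": {"rows": [[[1,0.07,-0.7,0,0],[1,0,-0.7,0.2,0],[1,0,-0.71,0.5,0],[1,0,0,0.5,0],[1,0,0,0.5,0]]]}}

```text
time: 4.6
position: [0.5254, 0.0834, 0.1217]
tool_rot: [0.984, -0.177, 0.0, -0.0]
ft_force: [0.4, 0.4, -0.2]
width: 0.0004
```

{"api": "step_arm", "payload": {"rows": [[[1,0,0,0.6,0],[1,0,0,0.5,0],[1,0,0,0.2,0],[1,0,0,0,0],[1,0,0,0,0]]]}}

```text
time: 5.1
position: [0.5255, 0.0832, 0.0708]
tool_rot: [0.984, -0.177, 0.0, -0.0]
ft_force: [0.2, 0.4, 0.3]
width: 0.0002
```

Run:
```python
from h import *
from scipy.spatial.transform import Rotation as R
s=robot.state();P=s["position"];Rt=R.from_quat(s["tool_rot"]).as_matrix()
print(s["time"],P,s["ft_force"],"to pad",(Rt.T@(np.array([.5248,.0847,.036])-P)/.04).round(3))
a=snap("side","s1")
cv2.imwrite("pics/v3.png",cv2.resize(a[180:300,220:360,::-1],None,fx=5,fy=5,interpolation=2))
```

```text
5.1 [0.52553671 0.08316618 0.07076687] [0.19129482 0.37554317 0.25517864] to pad [-0.031 -0.029  0.869]
```

View pics/v3.png

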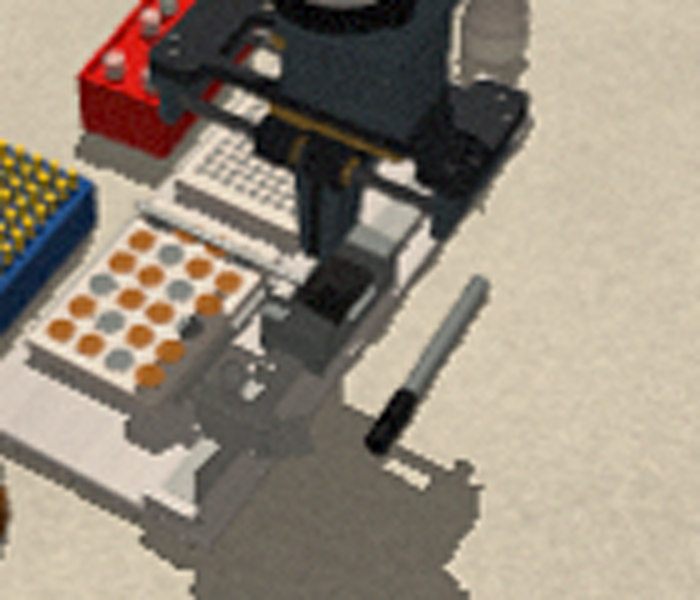

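The side view shows the shut fingertips about 35 mm above the pad, over the middle of the well, at around (320,240) in the crop. I'll go down gently and read the force.

{"api": "step_arm", "payload": {"rows": [[[1,-0.03,-0.03,0.3,0],[1,0,0,0.3,0],[1,0,0,0.2,0],[1,0,0,0.07,0],[1,0,0,0,0]]]}}

```text
time: 5.65
position: [0.5238, 0.0849, 0.0346]
tool_rot: [0.984, -0.177, -0.001, 0.0]
ft_force: [-2.8, 1.1, 3.9]
width: 0.0004
```

{"api": "step_arm", "payload": {"rows": [[[1,0,0,0.05,0],[1,0,0,0.05,0],[1,0,0,0.03,0],[1,0,0,0,0],[1,0,0,0,0]]]}}

```text
time: 6.15
position: [0.5243, 0.085, 0.0303]
tool_rot: [0.984, -0.177, -0.0, -0.0]
ft_force: [-4.2, 0.9, 8.2]
width: 0.0007
```

The upward force is 8.2 N at z = 30.3 mm, so the pad is about 6 mm down and the brake should be off. I'll slide towards the marked stop (tool -y).

{"api": "step_arm", "payload": {"rows": [[[1,0,-0.1,0,0],[1,0,-0.15,0,0],[1,0,-0.15,0,0],[1,0,-0.1,0,0],[1,0,0,0,0]]]}}

```text
time: 6.65
position: [0.5318, 0.1042, 0.0305]
tool_rot: [0.984, -0.177, 0.0, -0.0]
ft_force: [-2.3, 1.6, 8.1]
width: 0.0005
```

Run:
```python
from h import *
from scipy.spatial.transform import Rotation as R
s=robot.state();P=s["position"];Rt=R.from_quat(s["tool_rot"]).as_matrix()
print(s["time"],P,"F tool",(Rt.T@s["ft_force"]).round(2),"moved",(Rt.T@(P-np.array([.5248,.0847,.036]))*1000).round(1))
a=snap("side","s2")
cv2.imwrite("pics/v4.png",cv2.resize(a[180:300,220:360,::-1],None,fx=5,fy=5,interpolation=2))
```

```text
6.65 [0.53176977 0.10423058 0.0305016 ] F tool [-2.74 -0.73 -8.06] moved [ -0.3 -20.7   5.5]
```

View pics/v4.png

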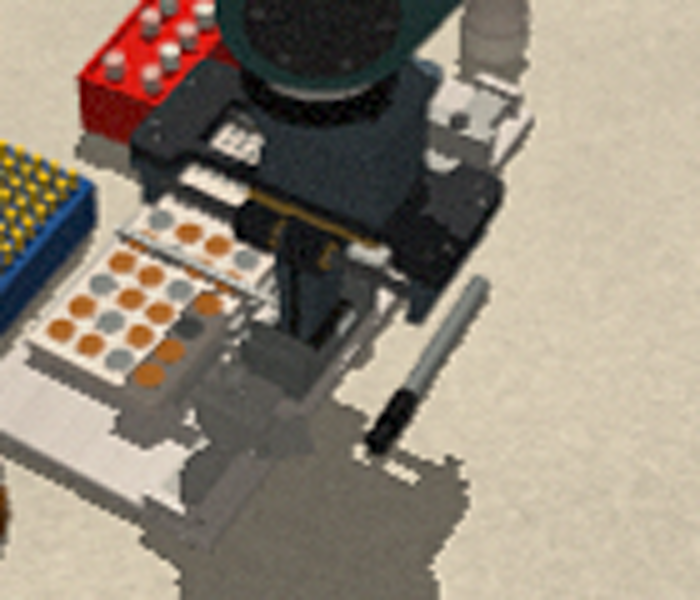

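The slider follows: its guide bar has moved from (220,245) to (200,270) in the crop, with under 1 N along the rail. I'll carry on to the stop.

{"api": "step_arm", "payload": {"rows": [[[1,0,-0.12,0,0],[1,0,-0.15,0,0],[1,0,-0.15,0,0],[1,0,-0.08,0,0],[1,0,0,0,0]]]}}

```text
time: 7.2
position: [0.5391, 0.123, 0.0307]
tool_rot: [0.984, -0.177, 0.001, -0.0]
ft_force: [-0.9, 0.8, 7.9]
width: 0.0005
```

{"api": "step_arm", "payload": {"rows": [[[1,0,-0.05,0,0],[1,0,-0.05,0,0],[1,0,-0.05,0,0],[1,0,0,0,0],[1,0,0,0,0]]]}}

```text
time: 7.7
position: [0.5412, 0.1284, 0.0307]
tool_rot: [0.984, -0.177, 0.001, -0.0]
ft_force: [-1.6, 0.6, 7.1]
width: 0.0007
```

```bash
cat > chk.py <<'E'
from h import *
from scipy.spatial.transform import Rotation as R
s=robot.state();P=s["position"];Rt=R.from_quat(s["tool_rot"]).as_matrix()
print(s["time"],P,"F tool",(Rt.T@s["ft_force"]).round(2),"moved",(Rt.T@(P-np.array([.5248,.0847,.036]))*1000).round(1))
E
python3 chk.py
```

```text
7.7 [0.54116346 0.1283557  0.03068473] F tool [-1.65 -0.   -7.08] moved [  0.1 -46.6   5.4]
```

{"api": "step_arm", "payload": {"rows": [[[1,0,-0.05,0,0],[1,0,-0.05,0,0],[1,0,-0.05,0,0],[1,0,0,0,0],[1,0,0,0,0]]]}}

```text
time: 8.2
position: [0.543, 0.1336, 0.0306]
tool_rot: [0.984, -0.177, 0.001, -0.0]
ft_force: [-1.9, -1.9, 8.8]
width: 0.0003
```

```bash
python3 chk.py
python3 - <<'E'
from h import *
a=snap("side","s3")
cv2.imwrite("pics/v5.png",cv2.resize(a[190:300,210:340,::-1],None,fx=5,fy=5,interpolation=2))
E
```

```text
8.2 [0.54297137 0.13364546 0.03055854] F tool [-1.15  2.45 -8.85] moved [  0.  -52.2   5.5]
```

View pics/v5.png

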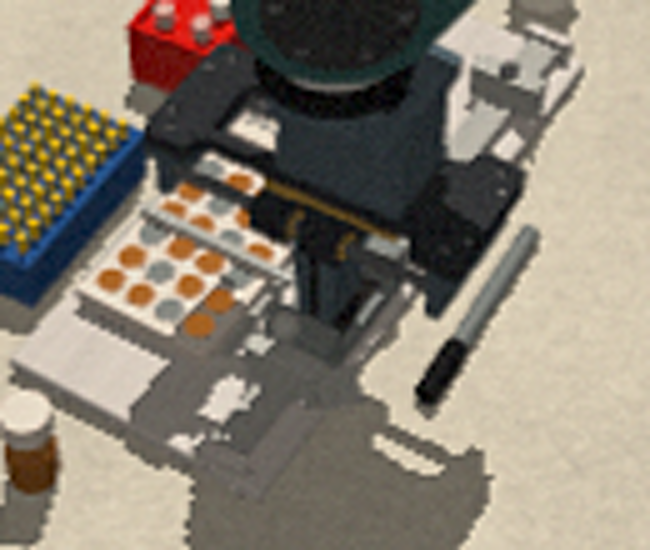

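A force of 2.5 N against the motion has appeared, which could be the stop. I'll push a little further to be sure.

{"api": "step_arm", "payload": {"rows": [[[1,0,-0.04,0,0],[1,0,-0.04,0,0],[1,0,-0.04,0,0],[1,0,0,0,0],[1,0,0,0,0]]]}}

```text
time: 8.75
position: [0.544, 0.1367, 0.0305]
tool_rot: [0.984, -0.176, -0.0, 0.001]
ft_force: [-3.5, -20.0, 15.4]
width: 0.0005
```

```bash
python3 chk.py
```

```text
8.75 [0.54404117 0.1367423  0.03050732] F tool [  3.67  19.96 -15.39] moved [ -0.  -55.5   5.4]
```

That is 20 N along the rail, so the slider is hard against the stop. I'll relax most of the push with the pad still down, so that nothing is loaded on the way up.

{"api": "step_arm", "payload": {"rows": [[[1,0,0.02,0,0],[1,0,0.01,0,0],[1,0,0,0,0],[1,0,0,0,0],[1,0,0,0,0]]]}}

```text
time: 9.25
position: [0.544, 0.1366, 0.0305]
tool_rot: [0.984, -0.177, 0.0, 0.0]
ft_force: [-1.9, -7.7, 8.5]
width: 0.0004
```

```bash
python3 chk.py
```

```text
9.25 [0.5439906  0.13659358 0.03050431] F tool [ 0.89  7.87 -8.51] moved [ -0.1 -55.3   5.5]
```

{"api": "step_arm", "payload": {"rows": [[[1,0,0.01,0,0],[1,0,0,0,0],[1,0,0,0,0],[1,0,0,0,0],[1,0,0,0,0]]]}}

```text
time: 9.75
position: [0.544, 0.1365, 0.0305]
tool_rot: [0.984, -0.177, 0.0, -0.0]
ft_force: [-2.0, -3.6, 8.1]
width: 0.0004
```

```bash
python3 chk.py
```

```text
9.75 [0.54401236 0.13654268 0.03053876] F tool [-0.67  4.05 -8.15] moved [ -0.  -55.3   5.5]
```

About 4 N is left towards the stop, which is safe. I'll lift straight up, slowly at first.

{"api": "step_arm", "payload": {"rows": [[[1,0,0,-0.05,0],[1,0,0,-0.05,0],[1,0,0,-0.05,0],[1,0,0,-0.05,0],[1,0,0,-0.05,0]]]}}

```text
time: 10.25
position: [0.5433, 0.1367, 0.04]
tool_rot: [0.984, -0.177, -0.0, 0.0]
ft_force: [-0.3, -1.1, -0.7]
width: 0.0001
```

{"api": "step_arm", "payload": {"rows": [[[1,0,0,-0.1,0],[1,0,0,-0.2,0],[1,0,0,-0.4,0],[1,0,0,-0.8,0],[1,0,0,-0.8,0]]]}}

```text
time: 10.75
position: [0.5434, 0.1367, 0.1339]
tool_rot: [0.984, -0.177, -0.0, 0.0]
ft_force: [0.8, -0.5, 0.1]
width: 0.0003
```

{"api": "step_arm", "payload": {"rows": [[[1,0,0.6,-0.6,0],[1,0,0.8,-0.5,0],[1,0,0.8,0,0],[1,0,0,0,0],[1,0,0,0,0]]]}}

```text
time: 11.25
position: [0.5132, 0.054, 0.1771]
tool_rot: [0.984, -0.177, 0.001, -0.0]
ft_force: [-0.3, 0.3, 0.4]
width: 0.0004
```

```bash
python3 chk.py
python3 - <<'E'
from h import *
from scipy.spatial.transform import Rotation as R
s=robot.state();P=s["position"];Rt=R.from_quat(s["tool_rot"]).as_matrix()
a=snap("wrist","w3")
for l,z in (("pad_top",.036),("slider_mid",.046),("stopm_mid",.038)):
    for r in robot.masks_of("wrist",l)[:1]:
        v,u=np.nonzero(r["region"]);m=cv2.minAreaRect(np.c_[u,v].astype(np.float32))
        print(l,round(r["confidence"],2),at("wrist",*m[0],z).round(4),[(Rt.T@(at("wrist",*p,z)-P))[:2].round(4).tolist() for p in cv2.boxPoints(m)])
cv2.imwrite("pics/v6.png",cv2.resize(a[0:210,150:430,::-1],None,fx=2.8,fy=2.8,interpolation=2))
E
```

```text
11.25 [0.51315284 0.05398883 0.17709719] F tool [-0.4  -0.16 -0.43] moved [  -0.    32.7 -141.1]
pad_top 0.85 [0.542  0.1302 0.036 ] [[-0.0143, -0.1034], [0.0147, -0.1034], [0.0153, -0.0585], [-0.0148, -0.0585]]
slider_mid 0.85 [0.5886 0.1144 0.046 ] [[-0.0193, -0.1237], [0.115, -0.1245], [0.1244, -0.0389], [-0.0207, -0.0385]]
stopm_mid 0.67 [0.5472 0.1809 0.038 ] [[-0.0458, -0.1455], [0.0208, -0.1455], [0.0214, -0.1157], [-0.0469, -0.1157]]
```

View pics/v6.png

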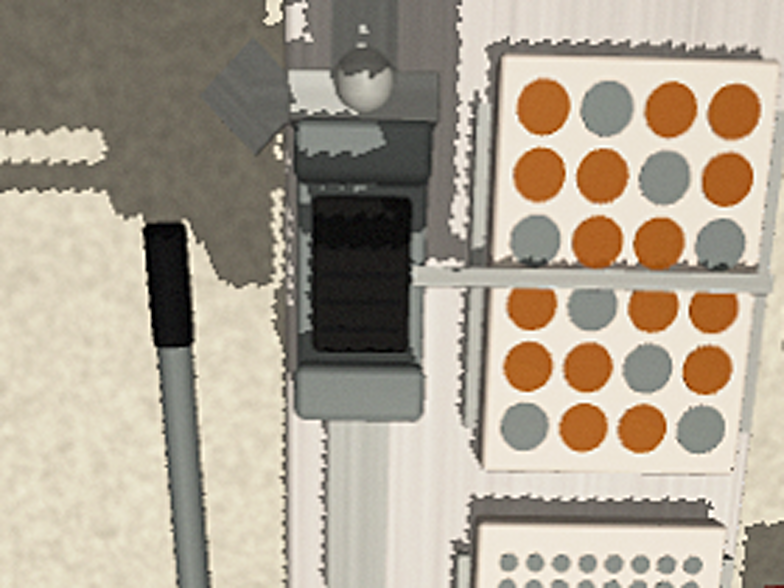

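In the picture the front shoulder's edge meets the stop's near face at row 122 of the crop with no visible gap, and the pad is up. I'll check the gap numerically from the stop's far top edge (crop row 70, z = 38 mm).

Run:
```python
from h import *
from scipy.spatial.transform import Rotation as R
s=robot.state();P=s["position"];Rt=R.from_quat(s["tool_rot"]).as_matrix()
f=lambda u,v,z:(Rt.T@(at("wrist",150+u/2.8,v/2.8,z)-P))[1]*1000
far=f(410,70,.038); rear=f(360,420,.040); front=f(360,122,.046)
print("far",far,"rear edge",rear,"front",front,"pad mid",f(360,274,.036),"len",rear-front)
for m in(f(360,274,.036),front+43): print("distance",m-far-7)
# expected rows for gap 0 / 5mm: near top edge of stop, z .038
a=cv2.imread("pics/w3.png");print(cv2.cvtColor(a,6)[20:50,298:304].mean(1).round().astype(int))
```

```text
far -136.62191215444494 rear edge -36.90525843464292 front -121.72324146777623 pad mid -80.41729915002337 len 84.81798303313332
distance 49.204613004421574
distance 50.89867068666871
[114 115 115 116 118 102 104 110 108 109 108 106 102 102 100 100 101 100
 102 100 101 103 111  52  57  64  69  66  66  66]
```

```bash
python3 -c "
from rig import robot
print(robot.state()['ft_force'],robot.state()['dq'].round(3)); print(robot.close_job())"
```

```text
[ 0.27963367  0.22890842 -0.31750891] [ 0.     0.003  0.003 -0.001 -0.002 -0.004]
the job is handed in; nothing more can be done
None
```

The slider now rests against the marked stop with its brake on, and the job is handed in at about 11.3 s. No verdict came back, so this rests on my own checks.

**What I did:** With shut fingertips I pressed the brake pad down about 6 mm and slid the slider about 48 mm along the rail towards the ball-topped stop. When the force along the rail reached 20 N, I eased it to about 4 N with the pad still down. Then I lifted straight up and moved clear.

**Last checks:**
- **Gap:** the last wrist picture shows the slider against the stop with no visible gap. Two estimates of the distance between the middles gave 49.2 and 50.9 mm, against 50 mm in contact and a limit of 52.5 mm.
- **Pad and clearance:** the pad looks up, judged by eye only. Force readings near zero show the arm touching nothing.
- **Loose things:** the marker, the only loose thing in view in that last picture, looked undisturbed. I did not measure any of the loose things for movement.

**Disagreement:** the fingertips travelled about 55 mm while the slider moved 48 mm, so they slid about 7 mm on the pad as the slider met the stop. The trained network's position for the stop was also a few millimetres off, because its outline included the tab and the ball, so I measured the stop's edge in the picture instead.

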